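Close up the stone chest

TASK

Close up the wooden stone chest with your fingertips: push both of its drawers fully home and ease the lid down until it is fully shut, without slamming either the drawers or the lid. Pick nothing up: do not disturb the stones and other loose things standing round the chest, and do not lean on the chest with the arm. Finish clear of everything.

Things in the scene. Friction and masses are not known exactly. Their poses are not given: they have to be found in the camera images.
- chest: wooden stone chest, too heavy to shift: 220 mm deep (its x), 310 mm wide (its y), 88 mm high to the rim of the open till (the tray of bedded stones under the lid); origin on the table under its centre. Its front, with the two drawers, faces its own -x; its +y side is the left one for a person who looks at the front. Shut, the lid makes it 120 mm high in all.
- left_drawer (a joint): how far the left drawer (+y side of the chest) is out, m: 0 is fully home, with its 138 x 40 mm front flush with the chest's front face; stop at 0.15. It slides along the chest's x axis with about 1.5 N of friction and stays where it is left. The drawer is lined with felt and carries stones bedded in it, which ride along. The drawer front spans 17 to 57 mm above the table.
- left_knob (a point): centre of the outer end of the left drawer's round brass knob: 20 mm diameter, standing 22 mm out from the middle of the drawer front, 37 mm above the table. With the drawer home it lies at (-0.132, 0.075) in the chest's x, y.
- right_drawer (a joint): the same for the right drawer (-y side of the chest)
- right_knob (a point): the same for the right drawer's knob; with the drawer home it lies at (-0.132, -0.075) in the chest's x, y.
- chest_lid (a joint): lid angle, rad: 0 is shut on the rim, pi/2 is upright. The lid (310 mm wide, 220 mm from hinge to free edge, 32 mm thick over its hollow frame, 0.3 to 0.6 kg) is hinged along the chest's back top edge and swings up and back. Its hinges are stiff: it stays at any angle and needs 1 to 5 N at its free edge to be moved down.
- lid_edge (a point): middle of the lid's free edge, at its outer (top) face. The outer face is flat and runs from here to the back edge, parallel to the line from hinge to free edge and 32 mm outside of it.
- lid_hinge (a point): middle of the lid's hinge axis: on the chest's back top edge, 88 mm above the table, 110 mm behind the chest's centre. The axis runs along the chest's y.
- peak_stone: bystander: dark viewing stone on a dark wooden stand (70 x 90 x 84 mm high), origin under its centre; stands behind the chest
- egg_stone: bystander: upright ochre egg-shaped stone, 45 x 50 x 58 mm high, origin under its centre; stands on the table in front of the chest
- flat_stone: bystander: pale flat stone, 62 x 50 x 34 mm high, origin under its centre; lies beside the left drawer's side of the chest
- black_stone: bystander: black stone, 52 x 46 x 40 mm high, origin under its centre; lies behind the chest
- oil_bottle: bystander: clear plastic oil bottle with black cap, 48 mm diameter, 120 mm high, origin under its centre
- empty_stand: bystander: small empty dark wooden stone stand, 85 x 62 x 23 mm high, origin under its centre
- dish: bystander: white ceramic dish, 100 mm across, 35 mm high, origin under its centre
- brush: bystander: wooden hand brush, 190 mm long, lying on the table, origin under its centre

How it is judged:
By the outcome, as a careful person would: the job done as asked, in the order asked, and still so for the second after the job is handed in, with the robot touching nothing.
It also fails if it takes over 61 s, if anything falls off the work surface, if the arm or the gripper's body presses on something with over 40 N, if the wrist force passes 120 N, or if a joint passes its speed limit or range.

ROBOT

A 7-joint arm with a two-finger parallel gripper is mounted at the origin on the work surface. World frame = base frame: x ahead of the robot, y to its left, z up, the work surface at z = 0. Lengths are in m, angles in rad, forces in N, time in s.
With the tool pointing down it reaches from about 0.425 to 0.925 m from the base axis. Payload 6.8 kg.
Tool frame: the origin (TCP) lies between the finger pads; the fingertips stand 11 mm ahead of it and the grasp point (between the pads) lies 8 mm behind it; z points along the fingers, y is the line along which they close (so a half turn about z gives the same grasp; the last joint's range is limited). The gripper opens to 85 mm and grips with 20 to 120 N. Pads are 22 mm wide; open, the fingers measure 114 mm over their backs; the gripper's body (76 mm by 85 mm) begins 54 mm behind the grasp point. The pads swing forward as they close: fully open they stand 13 mm farther back than shut.
Start: joints at [1.126, 0.477, 0.022, 1.555, -0.011, 1.109, -0.083], TCP at [0.223, -0.637, 0.242] pointing down, gripper open.
Joint ranges: [-2.96, 2.96], [-0.34, 2.1], [-1.41, 1.46], [0.24, 2.44], [-1.37, 4.51], [0.17, 1.92], [-2.96, 2.96]. Speed limits (rad/s): [2.39, 2.39, 3.14, 3.14, 3.14, 3.14, 3.14].

INTERFACE

Orientations are given as a rotation vector (axis times angle).
In Python, from bench import r gives the robot as it stands.
- The arm moves only by the tool send_rows, never from a script. Its argument "deltas" is a list of rows, each an object of numbers: "dx", "dy", "dz": the shift along the world's x, y, z in mm; "rx", "ry", "rz": the turn, a rotation vector about the world's x, y, z in degrees. A call has 1 to 5 rows; each row is the pose to reach, as a shift and turn from the pose commanded when the call began; what a row does not reach only later rows make up. A row lasts 1/12 s, in which the tool goes at most 41.7 mm and 7.16 degrees, less where a joint would pass 70% of its speed; a pose out of reach is approached as far as the arm can. A call with a gripper value outside its range is refused whole. "jaw" is the finger opening in mm, from 0 to 85.4, set as the call begins (left out, the last holds). The fingers move at their own pace and stop on an object; "newtons" is the grip in N (left out, the last holds). Time passes only in rows, so rows that repeat a pose let the fingers close. It gives the time, the measured TCP pose, the force, the opening and the grip force at its end, in the units of the state.
- r.get_obs(): the state, without advancing time (a new reading comes with each control period).
- r.grab_frame(name): name is "scene" or "top"; returns a dict with "frame" (480x640x3 uint8, blue, green, red), "z_map" (480x640 float32, m along the optical axis (not along the pixel's ray), 0 where there is no reading), "vertical_fov" (degrees; the focal length in pixels is half the picture's height over the tangent of half this angle, whatever the lens; pixels are square), "cx", "cy" (the principal point, pixels), "xyz" and "orientation" of the camera in the world. Camera axes: x right, y down, z forward; pixel columns grow to the right and rows downward; lengths in m; the calibration is good to about 2 mm. A picture is of the moment at which its call begins.
- r.hand_in(): hands the job in; it is judged then, once.
The state is a dict: "clock": time; "joints": joint angles; "qvel": joint speeds; "tau": joint torques, N m; "tcp_pos": TCP position; "orientation": TCP orientation; "contact_force": force on the tool from outside, world axes, zero at the start; "moment": the same for the moment, N m; "grip_width": finger opening in m; "gripper_force": force on a finger pad.
Only numpy, scipy, OpenCV 4.12 (cv2) and the standard library are available. Lean on these libraries where they do the work, as an engineer would, in place of code of your own. Each camera call takes 0.05 s, during which the arm holds its last target. There are 200 camera calls.

## Working session

There is one attempt and no reset: what is moved stays moved. The work goes in short steps, Python scripts to look and compute and a tool call to move; the robot and the scene stay as the last step left them, time stands still between calls to the robot, and variables do not carry over. Pictures are saved under pics/ and viewed, at most 10 in all, crops included, and the job is handed in when it is done.

Besides the shell and the picture viewer there is one more tool, called after "Call:" as name(argument=value, ...) on one line, values as JSON. send_rows: Moves the arm, as the interface text tells. Its arguments: {"type":"object","properties":{"deltas":{"type":"array","items":{"type":"object","properties":{"dx":{"type":"number"},"dy":{"type":"number"},"dz":{"type":"number"},"rx":{"type":"number"},"ry":{"type":"number"},"rz":{"type":"number"}}}},"jaw":{"type":"number"},"newtons":{"type":"number"}},"required":["deltas"]}

```bash
mkdir -p pics; cat > h.py <<'E'
import numpy as np, cv2
from scipy.spatial.transform import Rotation as R
from bench import r
def pts(f):
    h,w=f["z_map"].shape; fl=h/2/np.tan(np.radians(f["vertical_fov"])/2)
    u,v=np.meshgrid(np.arange(w),np.arange(h)); z=f["z_map"]
    P=np.stack([(u-f["cx"])/fl*z,(v-f["cy"])/fl*z,z],-1)
    o=np.array(f["orientation"],float)
    M=R.from_rotvec(o).as_matrix() if o.size==3 else o.reshape(3,3)
    W=P@M.T+np.array(f["xyz"]); W[z==0]=np.nan
    return W
E
python3 - <<'E'
from h import *
for n in ("scene","top"):
    f=r.grab_frame(n); cv2.imwrite(f"pics/{n}1.png",f["frame"]); np.save(f"{n}1.npy",pts(f))
    print(n,f["xyz"],f["orientation"],f["vertical_fov"],f["cx"],f["cy"],(f["z_map"]==0).mean())
print(r.get_obs())
E
```

```text
scene [1.29415955 0.74010304 1.0744156 ] [-0.99411579 -2.45352479  1.06745523] 42.273366414396435 322.56531279113136 232.65621796473604 0.003922526041666667
top [0.51743746 0.01846722 1.07473793] [-2.15880148  2.21350201 -0.12580653] 56.98843766987453 319.76857102822856 236.83351688609488 0.003961588541666667
{'clock': 0.1, 'joints': array([ 1.12591795,  0.47774082,  0.02235254,  1.55633023, -0.01148278,
        1.10927705, -0.08311563]), 'qvel': array([-0.00086979, -0.00104448, -0.00030344, -0.00269597,  0.00061826,
        0.00044859,  0.00051503]), 'tau': array([ 4.06000836e-03, -5.97761643e+01,  1.61284313e+00, -2.81958729e+01,
        1.26517258e-02,  5.00096648e-03,  4.84295902e-05]), 'tcp_pos': array([ 0.22286962, -0.6366171 ,  0.24141687]), 'orientation': array([-3.09560424e+00, -5.26255236e-01,  6.40903741e-04]), 'contact_force': array([-0.44732   , -0.46602135,  0.29818814]), 'moment': array([ 0.00697631, -0.05561753, -0.05686456]), 'gripper_force': 0.0, 'grip_width': 0.0854526682772103}
```

View pics/scene1.png

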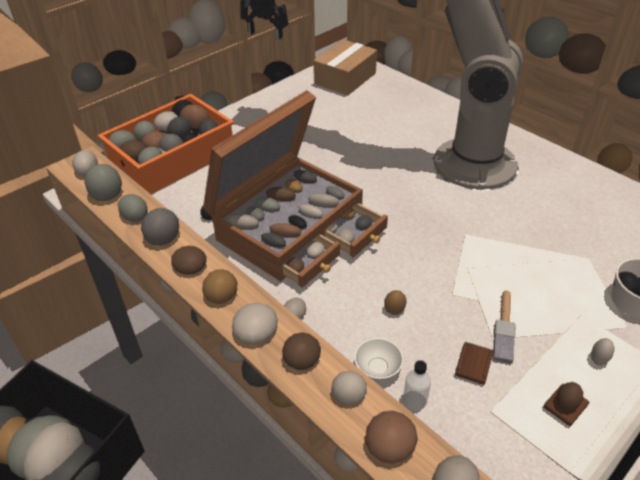

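View pics/top1.png

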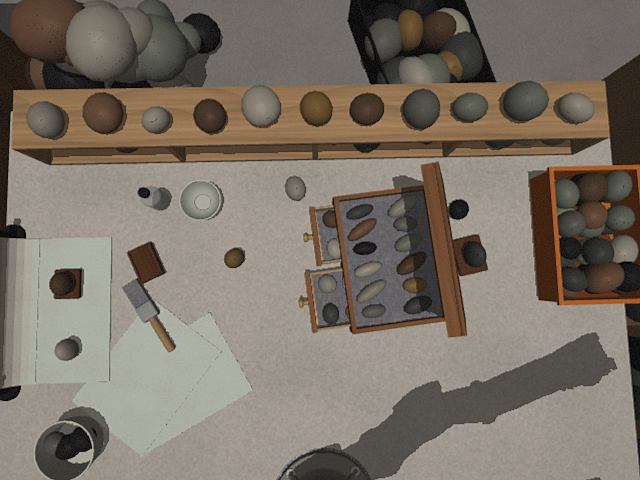

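The scene view shows the chest with its lid up near (260,150) and both drawers partly out, with knobs at (376,238) and (326,267). In the top view the chest front faces image left (world +y). The knobs are at (308,238) and (303,302), the rim runs about x 335–445, and the lid stands at (445,250). The flat stone is at (295,188), the egg stone at (234,258), and the dark stones are behind the lid.

```bash
python3 - <<'E'
from h import *
T=np.load("top1.npy"); S=np.load("scene1.npy")
for n,(u,v) in dict(flat=(295,188),egg=(234,258),black=(458,209),peak=(472,254),knobL=(308,238),knobR=(303,302),dish=(201,200),shelf_edge=(313,150),table=(250,400)).items(): print(n,T[v,u].round(3))
im=cv2.imread("pics/top1.png")
# rim
reg=np.zeros(T.shape[:2],bool); reg[180:340,325:425]=1
m=reg&(abs(T[...,2]-.088)<.006)
xy=T[m][:,:2]; rc=cv2.minAreaRect((xy*1000).astype(np.float32)); print("rim",m.sum(),rc,cv2.boxPoints(rc).round(0).tolist(),np.median(T[m][:,2]))
# front-edge fit: for each row the first rim pixel
e=[]
for v in range(200,325):
    c=np.where(m[v])[0]
    if len(c): e.append(T[v,c[0],:2])
e=np.array(e); l=cv2.fitLine((e*1000).astype(np.float32),cv2.DIST_HUBER,0,.01,.01).ravel(); print("front line",l.round(3))
# knobs
hsv=cv2.cvtColor(im,cv2.COLOR_BGR2HSV)
for n,(u,v) in dict(L=(308,238),R=(303,302)).items():
    for dv in(-5,0,5): print(n,[ (u+k,*(T[v+dv,u+k]*1000).round(0)) for k in range(-6,24,3)])
# lid from both views
for n,W in(("top",T),("scene",S)):
    q=(W[...,2]>.12)&(W[...,2]<.4)&(W[...,0]>.25)&(W[...,0]<.75)&(W[...,1]>-.35)&(W[...,1]<.0)
    P=W[q]; c=np.median(P,0); print(n,len(P),c.round(3),P.min(0).round(3),P.max(0).round(3))
    for it in range(5):
        c=P.mean(0); nrm=np.linalg.svd(P-c,full_matrices=False)[2][2]; d=(P-c)@nrm
        if n=="scene": P=P[abs(d)<max(.004,np.std(d)*1.5)]
    print(" plane",c.round(3),nrm.round(3),np.std(d).round(4),len(P))
E
python3 - <<'E'
import cv2
a=cv2.imread('pics/top1.png')[155:355,280:500]; b=cv2.imread('pics/scene1.png')[80:300,190:410]
import numpy as np
a=cv2.resize(a,(400,400*200//220)); b=cv2.resize(b,(400,400)); a=cv2.copyMakeBorder(a,0,400-a.shape[0],0,0,0); cv2.imwrite('pics/c.png',np.hstack([a,b]))
E
```

```text
flat [0.731 0.048 0.032]
egg [0.566 0.19  0.057]
black [ 0.67  -0.339  0.039]
peak [ 0.561 -0.354  0.072]
knobL [0.609 0.02  0.04 ]
knobR [0.461 0.035 0.043]
dish [0.712 0.279 0.001]
shelf_edge [0.809 0.004 0.079]
table [ 0.233  0.166 -0.003]
rim 4404 ((556.723388671875, -158.51473999023438), (310.5456848144531, 208.14990234375), 6.229666709899902) [[391.0, -72.0], [414.0, -279.0], [722.0, -245.0], [700.0, -38.0]] 0.08818035212613029
front line [ 9.94000e-01  1.08000e-01  5.44459e+02 -5.60820e+01]
L [(302, np.float64(626.0), np.float64(34.0), np.float64(-2.0)), (305, np.float64(622.0), np.float64(27.0), np.float64(37.0)), (308, np.float64(625.0), np.float64(20.0), np.float64(-0.0)), (311, np.float64(625.0), np.float64(12.0), np.float64(-3.0)), (314, np.float64(619.0), np.float64(6.0), np.float64(57.0)), (317, np.float64(619.0), np.float64(-1.0), np.float64(54.0)), (320, np.float64(622.0), np.float64(-9.0), np.float64(26.0)), (323, np.float64(622.0), np.float64(-16.0), np.float64(23.0)), (326, np.float64(622.0), np.float64(-23.0), np.float64(25.0)), (329, np.float64(621.0), np.float64
[... 2729 characters left out ...]
7.0), np.float64(29.0), np.float64(2.0)), (309, np.float64(450.0), np.float64(21.0), np.float64(57.0)), (312, np.float64(450.0), np.float64(15.0), np.float64(57.0)), (315, np.float64(447.0), np.float64(7.0), np.float64(23.0)), (318, np.float64(447.0), np.float64(0.0), np.float64(25.0)), (321, np.float64(447.0), np.float64(-7.0), np.float64(25.0)), (324, np.float64(448.0), np.float64(-13.0), np.float64(39.0))]
top 3492 [ 0.559 -0.219  0.301] [ 0.409 -0.31   0.122] [ 0.72  -0.186  0.31 ]
 plane [ 0.561 -0.22   0.297] [-0.097  0.882 -0.461] 0.0091 3492
scene 5127 [ 0.578 -0.245  0.226] [ 0.407 -0.301  0.12 ] [ 0.728 -0.182  0.308]
 plane [ 0.568 -0.257  0.203] [-0.101  0.933 -0.346] 0.0017 2872
```

View pics/c.png

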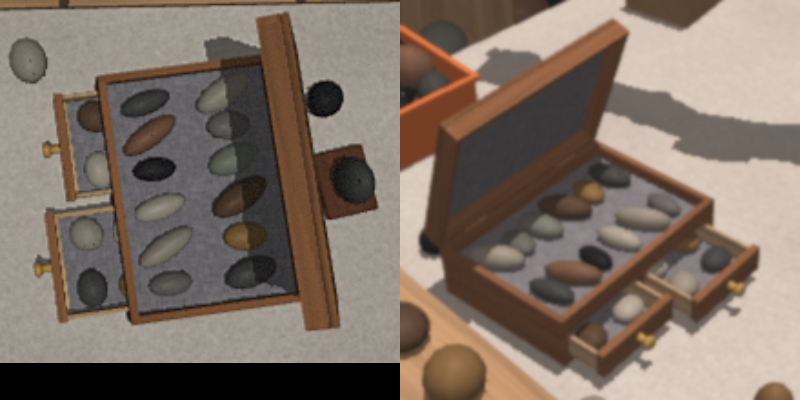

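The chest yaw is about 6.2°, with its centre at (0.557, -0.164) and its hinge at (0.569, -0.274, 0.088). The lid is at about 70°. The left drawer is out about 56 mm and the right about 86 mm. The rim measures 310 mm wide and 88 mm high, and the lid top is at about 0.307 m, which all match the sizes given. I'll go over the chest with the jaw shut.

Call:
send_rows(deltas=[{"dx": 12, "dy": 24, "dz": 30, "rz": -3}, {"dx": 23, "dy": 49, "dz": 60, "rz": -6}, {"dx": 35, "dy": 74, "dz": 90, "rz": -9}, {"dx": 46, "dy": 99, "dz": 120, "rz": -12}, {"dx": 58, "dy": 123, "dz": 150, "rz": -13}], jaw=0)

```text
$.deltas[0]: bad value
```

Call:
send_rows(deltas=[{"dx": 25, "dy": 30, "dz": 10}, {"dx": 50, "dy": 60, "dz": 20}, {"dx": 75, "dy": 90, "dz": 30}, {"dx": 100, "dy": 120, "dz": 40}, {"dx": 125, "dy": 150, "dz": 40}])

```text
$.deltas[0]: bad value
```

Call:
send_rows(deltas=[{"dx": 12, "dy": 24, "dz": 30, "rx": 0, "ry": 0, "rz": -3}, {"dx": 23, "dy": 49, "dz": 60, "rx": 0, "ry": 0, "rz": -6}, {"dx": 35, "dy": 74, "dz": 90, "rx": 0, "ry": 0, "rz": -9}, {"dx": 46, "dy": 99, "dz": 120, "rx": 0, "ry": 0, "rz": -12}, {"dx": 58, "dy": 123, "dz": 150, "rx": 0, "ry": 0, "rz": -13}], jaw=0)

```text
clock: 0.52
tcp_pos: [0.2811, -0.5124, 0.3932]
orientation: [-3.136, -0.168, 0.001]
contact_force: [0.6, -1.1, -0.2]
grip_width: 0.0255
gripper_force: 0.0
```

Call:
send_rows(deltas=[{"dx": 25, "dy": 30, "dz": 8, "rx": 0, "ry": 0, "rz": 0}, {"dx": 50, "dy": 60, "dz": 16, "rx": 0, "ry": 0, "rz": 0}, {"dx": 75, "dy": 90, "dz": 24, "rx": 0, "ry": 0, "rz": 0}, {"dx": 100, "dy": 120, "dz": 32, "rx": 0, "ry": 0, "rz": 0}, {"dx": 125, "dy": 150, "dz": 40, "rx": 0, "ry": 0, "rz": 0}])

```text
clock: 0.93
tcp_pos: [0.4067, -0.3623, 0.4325]
orientation: [-3.137, -0.172, 0.001]
contact_force: [0.3, -0.3, -0.9]
grip_width: 0.0
gripper_force: 0.0
```

Call:
send_rows(deltas=[{"dx": 10, "dy": 40, "dz": 0, "rx": 0, "ry": 0, "rz": 0}, {"dx": 20, "dy": 80, "dz": 0, "rx": 0, "ry": 0, "rz": 0}, {"dx": 30, "dy": 120, "dz": 0, "rx": 0, "ry": 0, "rz": 0}, {"dx": 40, "dy": 160, "dz": 0, "rx": 0, "ry": 0, "rz": 0}, {"dx": 50, "dy": 200, "dz": 0, "rx": 0, "ry": 0, "rz": 0}])

```text
clock: 1.35
tcp_pos: [0.4559, -0.1621, 0.4321]
orientation: [3.137, 0.172, -0.001]
contact_force: [1.1, -0.2, -0.7]
grip_width: 0.0
gripper_force: 0.0
```

Call:
send_rows(deltas=[{"dx": 0, "dy": 40, "dz": 0, "rx": 0, "ry": 0, "rz": 0}, {"dx": 0, "dy": 80, "dz": 0, "rx": 0, "ry": 0, "rz": 0}, {"dx": 0, "dy": 120, "dz": 0, "rx": 0, "ry": 0, "rz": 0}, {"dx": 0, "dy": 160, "dz": 0, "rx": 0, "ry": 0, "rz": 0}, {"dx": 0, "dy": 200, "dz": 0, "rx": 0, "ry": 0, "rz": 0}])

```text
clock: 1.77
tcp_pos: [0.4554, 0.0377, 0.4322]
orientation: [3.136, 0.172, -0.0]
contact_force: [0.6, -0.7, -0.6]
grip_width: 0.0002
gripper_force: 0.0
```

Call:
send_rows(deltas=[{"dx": 0, "dy": 14, "dz": -36, "rx": -6, "ry": -0.6, "rz": 0}, {"dx": 0, "dy": 28, "dz": -72, "rx": -12, "ry": -1.3, "rz": 0}, {"dx": 0, "dy": 42, "dz": -108, "rx": -18, "ry": -2, "rz": 0}, {"dx": 0, "dy": 56, "dz": -144, "rx": -24, "ry": -2.6, "rz": 0}, {"dx": 0, "dy": 70, "dz": -180, "rx": -29.8, "ry": -3.2, "rz": 0}])

```text
clock: 2.18
tcp_pos: [0.4564, 0.1067, 0.2518]
orientation: [2.611, 0.143, 0.044]
contact_force: [1.3, -0.7, 0.0]
grip_width: 0.0001
gripper_force: 0.0
```

Call:
send_rows(deltas=[{"dx": 0, "dy": 0, "dz": -40, "rx": 0, "ry": 0, "rz": 0}, {"dx": 0, "dy": 0, "dz": -80, "rx": 0, "ry": 0, "rz": 0}, {"dx": 0, "dy": 0, "dz": -120, "rx": 0, "ry": 0, "rz": 0}, {"dx": 0, "dy": 0, "dz": -120, "rx": 0, "ry": 0, "rz": 0}])

```text
clock: 2.52
tcp_pos: [0.4522, 0.1038, 0.1259]
orientation: [2.611, 0.149, 0.021]
contact_force: [-0.5, -0.4, 0.6]
grip_width: -0.0
gripper_force: 0.0
```

```bash
python3 - <<'E'
from h import *
f=r.grab_frame("scene"); cv2.imwrite("pics/s2.png",f["frame"]); print(r.get_obs()["tcp_pos"],r.get_obs()["joints"].round(2))
E
```

```text
[0.45378341 0.10451723 0.12953025] [-0.17  0.5  -0.61  2.04  0.74  1.19 -2.69]
```

View pics/s2.png

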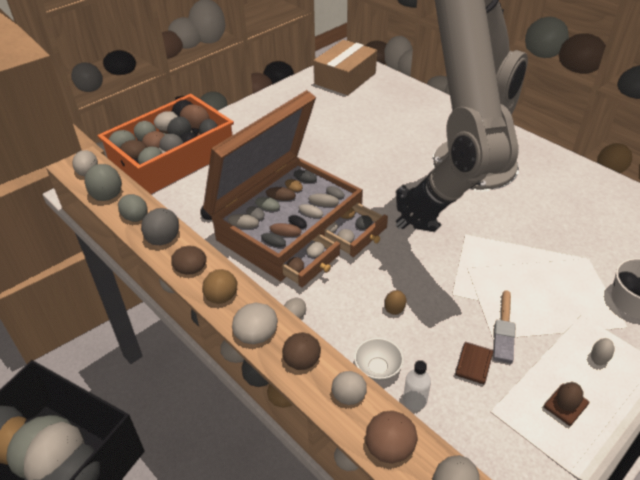

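The view shows the gripper at (420,205) in front of the right drawer, clear of everything. Joint 7 is close to its limit, so I'll turn a quarter about the tool axis, 30° first to check the direction.

Call:
send_rows(deltas=[{"dx": 0, "dy": 0, "dz": 0, "rx": 0.3, "ry": -3, "rz": -5.2}, {"dx": 0, "dy": 0, "dz": 0, "rx": 0.6, "ry": -6, "rz": -10.4}, {"dx": 0, "dy": 0, "dz": 0, "rx": 1, "ry": -9, "rz": -15.6}, {"dx": 0, "dy": 0, "dz": 0, "rx": 1.3, "ry": -12, "rz": -20.8}, {"dx": 0, "dy": 0, "dz": 0, "rx": 1.6, "ry": -15, "rz": -26}])

```text
clock: 2.98
tcp_pos: [0.4556, 0.1052, 0.1321]
orientation: [2.594, -0.419, 0.179]
contact_force: [-0.2, 0.2, -1.2]
grip_width: 0.0001
gripper_force: 0.0
```

```bash
python3 - <<'E'
from h import *
o=r.get_obs();print(o["tcp_pos"],o["joints"].round(2),o["qvel"].round(2)); print(R.from_rotvec(o["orientation"]).as_matrix().round(3))
E
```

```text
[0.45561919 0.10523306 0.13209793] [-0.56  0.43 -0.12  2.06  0.56  1.05 -2.95] [-1.7  -0.1   2.07  0.12 -0.73 -0.51  0.01]
[[ 0.944 -0.327  0.048]
 [-0.261 -0.826 -0.499]
 [ 0.203  0.459 -0.865]]
```

Call:
send_rows(deltas=[{"dx": 0, "dy": 0, "dz": 0, "rx": -0.3, "ry": 3, "rz": 5.2}, {"dx": 0, "dy": 0, "dz": 0, "rx": -0.6, "ry": 6, "rz": 10.4}, {"dx": 0, "dy": 0, "dz": 0, "rx": -1, "ry": 9, "rz": 15.6}, {"dx": 0, "dy": 0, "dz": 0, "rx": -1.3, "ry": 12, "rz": 20.8}, {"dx": 0, "dy": 0, "dz": 0, "rx": -1.6, "ry": 15, "rz": 26}])

```text
clock: 3.4
tcp_pos: [0.4555, 0.1059, 0.1323]
orientation: [2.596, 0.28, -0.002]
contact_force: [0.1, 0.3, 0.3]
grip_width: -0.0
gripper_force: 0.0
```

Call:
send_rows(deltas=[{"dx": 0, "dy": 0, "dz": 0, "rx": -0.3, "ry": 3, "rz": 5.2}, {"dx": 0, "dy": 0, "dz": 0, "rx": -0.6, "ry": 6, "rz": 10.4}, {"dx": 0, "dy": 0, "dz": 0, "rx": -1, "ry": 9, "rz": 15.6}, {"dx": 0, "dy": 0, "dz": 0, "rx": -1.3, "ry": 12, "rz": 20.8}, {"dx": 0, "dy": 0, "dz": 0, "rx": -1.6, "ry": 15, "rz": 26}])

```text
clock: 3.82
tcp_pos: [0.4556, 0.1055, 0.1323]
orientation: [2.444, 0.947, -0.182]
contact_force: [-0.2, 0.4, 0.3]
grip_width: -0.0004
gripper_force: 0.0
```

```bash
python3 - <<'E'
from h import *
o=r.get_obs();print(o["tcp_pos"],o["joints"].round(2),o["qvel"].round(2)); print(R.from_rotvec(o["orientation"]).as_matrix().round(3))
E
```

```text
[0.45561499 0.1055319  0.13232759] [-0.42  0.44 -0.31  2.05  0.64  1.1  -1.97] [ 0.17  0.02 -0.21 -0.    0.08  0.05  1.18]
[[ 0.748  0.661  0.057]
 [ 0.593 -0.628 -0.504]
 [-0.298  0.411 -0.862]]
```

Call:
send_rows(deltas=[{"dx": 0, "dy": 0, "dz": 0, "rx": -0.3, "ry": 3, "rz": 5.2}, {"dx": 0, "dy": 0, "dz": 0, "rx": -0.6, "ry": 6, "rz": 10.4}, {"dx": 0, "dy": 0, "dz": 0, "rx": -1, "ry": 9, "rz": 15.6}, {"dx": 0, "dy": 0, "dz": 0, "rx": -1.3, "ry": 12, "rz": 20.8}, {"dx": 0, "dy": 0, "dz": 0, "rx": -1.6, "ry": 15, "rz": 26}])

```text
clock: 4.23
tcp_pos: [0.4557, 0.1054, 0.1324]
orientation: [2.142, 1.57, -0.354]
contact_force: [-0.7, -0.3, 0.5]
grip_width: -0.0002
gripper_force: 0.0
```

Call:
send_rows(deltas=[{"dx": 0, "dy": 0, "dz": -30, "rx": -0.3, "ry": 3, "rz": 5.2}, {"dx": 0, "dy": 0, "dz": -60, "rx": -0.6, "ry": 6, "rz": 10.4}, {"dx": 0, "dy": 0, "dz": -92, "rx": -1, "ry": 9, "rz": 15.6}, {"dx": 0, "dy": 0, "dz": -92, "rx": -1.1, "ry": 10.5, "rz": 18}])

```text
clock: 4.57
tcp_pos: [0.4537, 0.1041, 0.0356]
orientation: [1.849, 1.964, -0.476]
contact_force: [-0.6, -0.5, 0.5]
grip_width: 0.0003
gripper_force: 0.0
```

```bash
python3 - <<'E'
from h import *
o=r.get_obs();print(o["tcp_pos"],o["joints"].round(2),o["qvel"].round(2)); print(R.from_rotvec(o["orientation"]).as_matrix().round(3))
E
```

```text
[0.45372456 0.10411238 0.03559443] [-0.34  0.63 -0.41  2.08  0.82  1.   -1.29] [ 0.11 -0.05 -0.12 -0.03 -0.03  0.12  0.58]
[[-0.045  0.997  0.056]
 [ 0.861  0.067 -0.504]
 [-0.506  0.025 -0.862]]
```

Call:
send_rows(deltas=[{"dx": 1, "dy": -8, "dz": 0, "rx": 0, "ry": 0, "rz": 0}, {"dx": 2, "dy": -16, "dz": 0, "rx": 0, "ry": 0, "rz": 0}, {"dx": 3, "dy": -24, "dz": 0, "rx": 0, "ry": 0, "rz": 0}, {"dx": 3, "dy": -30, "dz": 0, "rx": 0, "ry": 0, "rz": 0}, {"dx": 3, "dy": -32, "dz": 0, "rx": 0, "ry": 0, "rz": 0}])

```text
clock: 4.98
tcp_pos: [0.4579, 0.0709, 0.0386]
orientation: [1.855, 1.954, -0.47]
contact_force: [0.3, -0.2, -0.4]
grip_width: -0.0003
gripper_force: 0.0
```

Call:
send_rows(deltas=[{"dx": 0.3, "dy": -3, "dz": 0, "rx": 0, "ry": 0, "rz": 0}, {"dx": 0.6, "dy": -6, "dz": 0, "rx": 0, "ry": 0, "rz": 0}, {"dx": 1, "dy": -9, "dz": 0, "rx": 0, "ry": 0, "rz": 0}, {"dx": 1.3, "dy": -12, "dz": 0, "rx": 0, "ry": 0, "rz": 0}, {"dx": 1.6, "dy": -15, "dz": 0, "rx": 0, "ry": 0, "rz": 0}])

```text
clock: 5.4
tcp_pos: [0.4589, 0.058, 0.0371]
orientation: [1.853, 1.959, -0.47]
contact_force: [-0.6, 1.7, 0.8]
grip_width: 0.0002
gripper_force: 1.0
```

Call:
send_rows(deltas=[{"dx": 0.3, "dy": -3, "dz": 0, "rx": 0, "ry": 0, "rz": 0}, {"dx": 0.6, "dy": -6, "dz": 0, "rx": 0, "ry": 0, "rz": 0}, {"dx": 1, "dy": -9, "dz": 0, "rx": 0, "ry": 0, "rz": 0}, {"dx": 1.3, "dy": -12, "dz": 0, "rx": 0, "ry": 0, "rz": 0}, {"dx": 1.6, "dy": -15, "dz": 0, "rx": 0, "ry": 0, "rz": 0}])

```text
clock: 5.82
tcp_pos: [0.4605, 0.0425, 0.0371]
orientation: [1.853, 1.958, -0.471]
contact_force: [-0.3, 1.5, 0.8]
grip_width: -0.0002
gripper_force: 0.8
```

```bash
python3 - <<'E'
from h import *
f=r.grab_frame("scene"); T=r.grab_frame("top"); cv2.imwrite("pics/c3.png",np.hstack([cv2.resize(f["frame"][130:310,270:490],(400,327)),cv2.resize(T["frame"][180:360,240:460],(400,327))]))
o=r.get_obs();print(o["tcp_pos"],o["joints"].round(2),o["contact_force"])
E
```

```text
[0.46038352 0.04164189 0.03721951] [-0.26  0.6  -0.37  2.14  0.88  0.94 -1.25] [0.44861751 0.26539755 0.29339583]
```

View pics/c3.png

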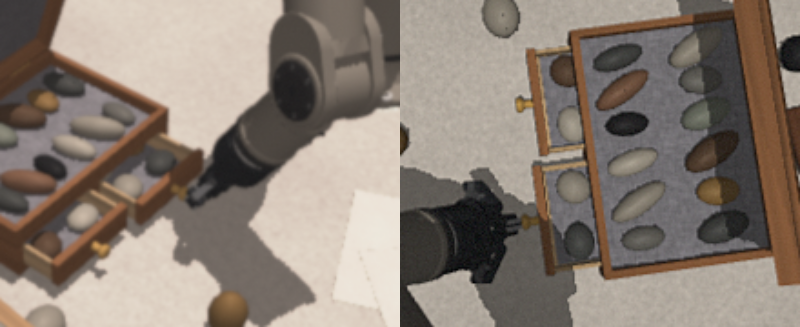

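The crops show the closed fingertips squarely on the right knob, at (530,222) in the right-hand crop, with the drawer moving at about 1.7 N. I'll continue.

Call:
send_rows(deltas=[{"dx": 0.3, "dy": -3, "dz": 0, "rx": 0, "ry": 0, "rz": 0}, {"dx": 0.6, "dy": -6, "dz": 0, "rx": 0, "ry": 0, "rz": 0}, {"dx": 1, "dy": -9, "dz": 0, "rx": 0, "ry": 0, "rz": 0}, {"dx": 1.3, "dy": -12, "dz": 0, "rx": 0, "ry": 0, "rz": 0}, {"dx": 1.6, "dy": -15, "dz": 0, "rx": 0, "ry": 0, "rz": 0}])

```text
clock: 6.33
tcp_pos: [0.462, 0.0273, 0.0371]
orientation: [1.853, 1.958, -0.471]
contact_force: [-0.7, 1.7, 0.1]
grip_width: 0.0002
gripper_force: 0.8
```

Call:
send_rows(deltas=[{"dx": 0.3, "dy": -3, "dz": 0, "rx": 0, "ry": 0, "rz": 0}, {"dx": 0.6, "dy": -6, "dz": 0, "rx": 0, "ry": 0, "rz": 0}, {"dx": 1, "dy": -9, "dz": 0, "rx": 0, "ry": 0, "rz": 0}, {"dx": 1.3, "dy": -12, "dz": 0, "rx": 0, "ry": 0, "rz": 0}, {"dx": 1.6, "dy": -15, "dz": 0, "rx": 0, "ry": 0, "rz": 0}])

```text
clock: 6.75
tcp_pos: [0.4636, 0.0123, 0.0372]
orientation: [1.853, 1.958, -0.471]
contact_force: [-0.1, 1.3, 1.0]
grip_width: -0.0001
gripper_force: 0.8
```

Call:
send_rows(deltas=[{"dx": 0.3, "dy": -3, "dz": 0, "rx": 0, "ry": 0, "rz": 0}, {"dx": 0.6, "dy": -6, "dz": 0, "rx": 0, "ry": 0, "rz": 0}, {"dx": 1, "dy": -9, "dz": 0, "rx": 0, "ry": 0, "rz": 0}, {"dx": 1.3, "dy": -12, "dz": 0, "rx": 0, "ry": 0, "rz": 0}, {"dx": 1.6, "dy": -15, "dz": 0, "rx": 0, "ry": 0, "rz": 0}])

```text
clock: 7.17
tcp_pos: [0.4653, -0.0027, 0.0372]
orientation: [1.853, 1.958, -0.471]
contact_force: [-0.6, 1.6, -0.1]
grip_width: 0.0003
gripper_force: 0.8
```

Call:
send_rows(deltas=[{"dx": 0.2, "dy": -2, "dz": 0, "rx": 0, "ry": 0, "rz": 0}, {"dx": 0.4, "dy": -4, "dz": 0, "rx": 0, "ry": 0, "rz": 0}, {"dx": 0.6, "dy": -6, "dz": 0, "rx": 0, "ry": 0, "rz": 0}, {"dx": 0.8, "dy": -8, "dz": 0, "rx": 0, "ry": 0, "rz": 0}, {"dx": 1, "dy": -9.5, "dz": 0, "rx": 0, "ry": 0, "rz": 0}])

```text
clock: 7.58
tcp_pos: [0.4662, -0.0121, 0.0372]
orientation: [1.853, 1.958, -0.471]
contact_force: [-0.9, 1.6, -0.5]
grip_width: 0.0004
gripper_force: 0.8
```

Call:
send_rows(deltas=[{"dx": 0.1, "dy": -1, "dz": 0, "rx": 0, "ry": 0, "rz": 0}, {"dx": 0.2, "dy": -2, "dz": 0, "rx": 0, "ry": 0, "rz": 0}, {"dx": 0.3, "dy": -3, "dz": 0, "rx": 0, "ry": 0, "rz": 0}, {"dx": 0.4, "dy": -4, "dz": 0, "rx": 0, "ry": 0, "rz": 0}, {"dx": 0.5, "dy": -5, "dz": 0, "rx": 0, "ry": 0, "rz": 0}])

```text
clock: 8.0
tcp_pos: [0.4668, -0.0169, 0.0372]
orientation: [1.853, 1.958, -0.471]
contact_force: [-0.5, 1.2, 0.4]
grip_width: -0.0
gripper_force: 0.8
```

Call:
send_rows(deltas=[{"dx": 0.1, "dy": -1, "dz": 0, "rx": 0, "ry": 0, "rz": 0}, {"dx": 0.2, "dy": -2, "dz": 0, "rx": 0, "ry": 0, "rz": 0}, {"dx": 0.3, "dy": -3, "dz": 0, "rx": 0, "ry": 0, "rz": 0}, {"dx": 0.4, "dy": -4, "dz": 0, "rx": 0, "ry": 0, "rz": 0}, {"dx": 0.5, "dy": -5, "dz": 0, "rx": 0, "ry": 0, "rz": 0}])

```text
clock: 8.42
tcp_pos: [0.4673, -0.0219, 0.0372]
orientation: [1.853, 1.958, -0.471]
contact_force: [-0.5, 1.9, 0.2]
grip_width: -0.0004
gripper_force: 0.8
```

Call:
send_rows(deltas=[{"dx": 0.1, "dy": -0.7, "dz": 0, "rx": 0, "ry": 0, "rz": 0}, {"dx": 0.2, "dy": -1.4, "dz": 0, "rx": 0, "ry": 0, "rz": 0}, {"dx": 0.2, "dy": -2, "dz": 0, "rx": 0, "ry": 0, "rz": 0}])

```text
clock: 8.67
tcp_pos: [0.4675, -0.0239, 0.0372]
orientation: [1.853, 1.958, -0.471]
contact_force: [0.4, 1.3, -0.4]
grip_width: 0.0002
gripper_force: 0.8
```

Call:
send_rows(deltas=[{"dx": 0.1, "dy": -0.7, "dz": 0, "rx": 0, "ry": 0, "rz": 0}, {"dx": 0.2, "dy": -1.4, "dz": 0, "rx": 0, "ry": 0, "rz": 0}, {"dx": 0.2, "dy": -2, "dz": 0, "rx": 0, "ry": 0, "rz": 0}])

```text
clock: 8.92
tcp_pos: [0.4677, -0.026, 0.0372]
orientation: [1.853, 1.958, -0.471]
contact_force: [0.3, 1.1, -0.2]
grip_width: 0.0002
gripper_force: 0.8
```

One-row steps until the stop.

Call:
send_rows(deltas=[{"dx": 0.1, "dy": -0.8, "dz": 0, "rx": 0, "ry": 0, "rz": 0}, {"dx": 0.2, "dy": -1.5, "dz": 0, "rx": 0, "ry": 0, "rz": 0}])

```text
clock: 9.08
tcp_pos: [0.4679, -0.0274, 0.0372]
orientation: [1.853, 1.958, -0.471]
contact_force: [0.2, 1.5, 0.2]
grip_width: -0.0004
gripper_force: 0.8
```

Call:
send_rows(deltas=[{"dx": 0.1, "dy": -0.8, "dz": 0, "rx": 0, "ry": 0, "rz": 0}, {"dx": 0.2, "dy": -1.5, "dz": 0, "rx": 0, "ry": 0, "rz": 0}])

```text
clock: 9.25
tcp_pos: [0.468, -0.0282, 0.0371]
orientation: [1.853, 1.959, -0.47]
contact_force: [-2.3, 6.1, 3.2]
grip_width: 0.0003
gripper_force: 3.0
```

Call:
send_rows(deltas=[{"dx": 0.1, "dy": -0.8, "dz": 0, "rx": 0, "ry": 0, "rz": 0}, {"dx": 0.1, "dy": -1, "dz": 0, "rx": 0, "ry": 0, "rz": 0}])

```text
clock: 9.42
tcp_pos: [0.4681, -0.0282, 0.0371]
orientation: [1.853, 1.961, -0.468]
contact_force: [-1.9, 7.2, 2.8]
grip_width: 0.0002
gripper_force: 3.8
```

The stop is reached, with the force rising to 7 N at 2 mm/s or less. Now I'll back off and move to the left knob.

Call:
send_rows(deltas=[{"dx": -1, "dy": 10, "dz": 0, "rx": 0, "ry": 0, "rz": 0}, {"dx": -4, "dy": 35, "dz": 0, "rx": 0, "ry": 0, "rz": 0}, {"dx": -8, "dy": 70, "dz": 0, "rx": 0, "ry": 0, "rz": 0}, {"dx": -11, "dy": 105, "dz": 0, "rx": 0, "ry": 0, "rz": 0}, {"dx": -12, "dy": 110, "dz": 0, "rx": 0, "ry": 0, "rz": 0}])

```text
clock: 9.83
tcp_pos: [0.4563, 0.0874, 0.037]
orientation: [1.849, 1.966, -0.463]
contact_force: [0.4, 0.8, 0.4]
grip_width: 0.0001
gripper_force: 0.0
```

Call:
send_rows(deltas=[{"dx": 35, "dy": 0, "dz": 0, "rx": 0, "ry": 0, "rz": 0}, {"dx": 70, "dy": 0, "dz": 0, "rx": 0, "ry": 0, "rz": 0}, {"dx": 105, "dy": 0, "dz": 0, "rx": 0, "ry": 0, "rz": 0}, {"dx": 140, "dy": 0, "dz": 0, "rx": 0, "ry": 0, "rz": 0}, {"dx": 152, "dy": 0, "dz": 0, "rx": 0, "ry": 0, "rz": 0}])

```text
clock: 10.25
tcp_pos: [0.6128, 0.0786, 0.0376]
orientation: [1.855, 1.953, -0.469]
contact_force: [0.6, -0.7, 0.2]
grip_width: 0.0004
gripper_force: 0.0
```

Call:
send_rows(deltas=[{"dx": 1, "dy": -7, "dz": 0, "rx": 0, "ry": 0, "rz": 0}, {"dx": 1.5, "dy": -14, "dz": 0, "rx": 0, "ry": 0, "rz": 0}, {"dx": 2, "dy": -20, "dz": 0, "rx": 0, "ry": 0, "rz": 0}, {"dx": 2.5, "dy": -24, "dz": 0, "rx": 0, "ry": 0, "rz": 0}, {"dx": 3, "dy": -26, "dz": 0, "rx": 0, "ry": 0, "rz": 0}])

```text
clock: 10.67
tcp_pos: [0.61, 0.0527, 0.0372]
orientation: [1.852, 1.958, -0.474]
contact_force: [0.5, 0.4, -0.4]
grip_width: 0.0003
gripper_force: 0.0
```

```bash
python3 - <<'E'
from h import *
f=r.grab_frame("scene"); T=r.grab_frame("top"); cv2.imwrite("pics/c4.png",np.hstack([cv2.resize(f["frame"][130:310,270:490],(400,327)),cv2.resize(T["frame"][180:360,240:460],(400,327))]))
o=r.get_obs();print(o["tcp_pos"],o["joints"].round(2),o["contact_force"])
W=pts(T); 
for v in (245,250,255,285,300,310): 
    print(v,[(u,*(W[v,u]*1000).round(0).astype(int)) for u in range(326,342,2)])
E
```

```text
[0.61057813 0.0534494  0.03734563] [-0.2   0.74 -0.33  1.8   0.85  1.05 -1.02] [-0.40110934  0.01771865  0.47460984]
245 [(326, np.int64(592), np.int64(-22), np.int64(36)), (328, np.int64(592), np.int64(-27), np.int64(42)), (330, np.int64(591), np.int64(-31), np.int64(44)), (332, np.int64(591), np.int64(-36), np.int64(44)), (334, np.int64(591), np.int64(-40), np.int64(47)), (336, np.int64(591), np.int64(-45), np.int64(45)), (338, np.int64(591), np.int64(-50), np.int64(41)), (340, np.int64(587), np.int64(-51), np.int64(89))]
250 [(326, np.int64(581), np.int64(-22), np.int64(22)), (328, np.int64(580), np.int64(-26), np.int64(40)), (330, np.int64(580), np.int64(-31), np.int64(43)), (332, np.int64(579), np.int64(-35), np.int64(45)), (334, np.int64(579), np.int64(-40), np.int64(44)), (336, np.int64(579), np.int64(-45), np.int64(43)), (338, np.int64(579), np.int64(-50), np.int64(40)), (340, np.int64(577), np.int64(-52), np.int64(76))]
255 [(326, np.int64(569), np.int64(-22), np.int64(24)), (328, np.int64(569), np.int64(-27), np.int64(23)), (330, np.int64(568), np.int64(-31), np.int64(37)),
[... 781 characters left out ...]
t64(461), np.int64(-30), np.int64(-1)), (332, np.int64(461), np.int64(-34), np.int64(-2)), (334, np.int64(461), np.int64(-39), np.int64(0)), (336, np.int64(461), np.int64(-44), np.int64(0)), (338, np.int64(463), np.int64(-46), np.int64(45)), (340, np.int64(463), np.int64(-51), np.int64(43))]
310 [(326, np.int64(438), np.int64(-19), np.int64(-2)), (328, np.int64(438), np.int64(-24), np.int64(5)), (330, np.int64(438), np.int64(-29), np.int64(-1)), (332, np.int64(438), np.int64(-34), np.int64(3)), (334, np.int64(437), np.int64(-39), np.int64(-1)), (336, np.int64(437), np.int64(-43), np.int64(0)), (338, np.int64(437), np.int64(-48), np.int64(2)), (340, np.int64(437), np.int64(-53), np.int64(0))]
```

View pics/c4.png

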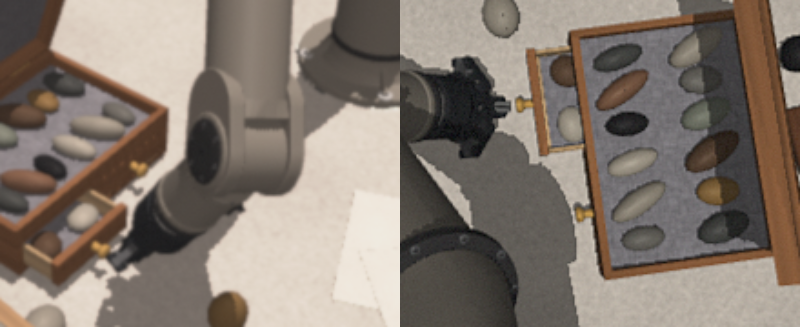

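The crops show the right drawer flush, only its knob standing out at (585,214), and the fingertips just in front of the left knob at (525,103). I'll push the left drawer.

Call:
send_rows(deltas=[{"dx": 0.3, "dy": -3, "dz": 0, "rx": 0, "ry": 0, "rz": 0}, {"dx": 0.6, "dy": -6, "dz": 0, "rx": 0, "ry": 0, "rz": 0}, {"dx": 1, "dy": -9, "dz": 0, "rx": 0, "ry": 0, "rz": 0}, {"dx": 1.3, "dy": -12, "dz": 0, "rx": 0, "ry": 0, "rz": 0}, {"dx": 1.6, "dy": -15, "dz": 0, "rx": 0, "ry": 0, "rz": 0}])

```text
clock: 11.18
tcp_pos: [0.6127, 0.0394, 0.0372]
orientation: [1.852, 1.959, -0.47]
contact_force: [-1.0, 1.1, 1.6]
grip_width: -0.0003
gripper_force: 0.8
```

Call:
send_rows(deltas=[{"dx": 0.3, "dy": -3, "dz": 0, "rx": 0, "ry": 0, "rz": 0}, {"dx": 0.6, "dy": -6, "dz": 0, "rx": 0, "ry": 0, "rz": 0}, {"dx": 1, "dy": -9, "dz": 0, "rx": 0, "ry": 0, "rz": 0}, {"dx": 1.3, "dy": -12, "dz": 0, "rx": 0, "ry": 0, "rz": 0}, {"dx": 1.6, "dy": -15, "dz": 0, "rx": 0, "ry": 0, "rz": 0}])

```text
clock: 11.6
tcp_pos: [0.6144, 0.0239, 0.0372]
orientation: [1.853, 1.958, -0.471]
contact_force: [0.2, 2.0, 0.1]
grip_width: 0.0001
gripper_force: 0.8
```

Call:
send_rows(deltas=[{"dx": 0.3, "dy": -3, "dz": 0, "rx": 0, "ry": 0, "rz": 0}, {"dx": 0.6, "dy": -6, "dz": 0, "rx": 0, "ry": 0, "rz": 0}, {"dx": 1, "dy": -9, "dz": 0, "rx": 0, "ry": 0, "rz": 0}, {"dx": 1.3, "dy": -12, "dz": 0, "rx": 0, "ry": 0, "rz": 0}, {"dx": 1.6, "dy": -15, "dz": 0, "rx": 0, "ry": 0, "rz": 0}])

```text
clock: 12.02
tcp_pos: [0.616, 0.0089, 0.0372]
orientation: [1.853, 1.958, -0.471]
contact_force: [-0.4, 2.3, 0.9]
grip_width: 0.0001
gripper_force: 0.8
```

Call:
send_rows(deltas=[{"dx": 0.2, "dy": -2, "dz": 0, "rx": 0, "ry": 0, "rz": 0}, {"dx": 0.4, "dy": -4, "dz": 0, "rx": 0, "ry": 0, "rz": 0}, {"dx": 0.6, "dy": -6, "dz": 0, "rx": 0, "ry": 0, "rz": 0}, {"dx": 0.8, "dy": -8, "dz": 0, "rx": 0, "ry": 0, "rz": 0}, {"dx": 1, "dy": -9.5, "dz": 0, "rx": 0, "ry": 0, "rz": 0}])

```text
clock: 12.43
tcp_pos: [0.617, -0.0006, 0.0372]
orientation: [1.853, 1.958, -0.471]
contact_force: [-0.2, 2.2, -0.4]
grip_width: 0.0001
gripper_force: 0.7
```

Call:
send_rows(deltas=[{"dx": 0.1, "dy": -1, "dz": 0, "rx": 0, "ry": 0, "rz": 0}, {"dx": 0.2, "dy": -2, "dz": 0, "rx": 0, "ry": 0, "rz": 0}, {"dx": 0.3, "dy": -3, "dz": 0, "rx": 0, "ry": 0, "rz": 0}, {"dx": 0.4, "dy": -4, "dz": 0, "rx": 0, "ry": 0, "rz": 0}, {"dx": 0.5, "dy": -5, "dz": 0, "rx": 0, "ry": 0, "rz": 0}])

```text
clock: 12.85
tcp_pos: [0.6175, -0.0054, 0.0372]
orientation: [1.853, 1.958, -0.471]
contact_force: [-0.2, 0.7, 0.4]
grip_width: -0.0002
gripper_force: 0.8
```

Call:
send_rows(deltas=[{"dx": 0.1, "dy": -0.8, "dz": 0, "rx": 0, "ry": 0, "rz": 0}, {"dx": 0.2, "dy": -1.6, "dz": 0, "rx": 0, "ry": 0, "rz": 0}, {"dx": 0.3, "dy": -2.4, "dz": 0, "rx": 0, "ry": 0, "rz": 0}, {"dx": 0.3, "dy": -3.2, "dz": 0, "rx": 0, "ry": 0, "rz": 0}, {"dx": 0.4, "dy": -4, "dz": 0, "rx": 0, "ry": 0, "rz": 0}])

```text
clock: 13.27
tcp_pos: [0.6179, -0.0094, 0.0371]
orientation: [1.853, 1.958, -0.471]
contact_force: [0.6, 1.8, 0.5]
grip_width: -0.0001
gripper_force: 0.8
```

Call:
send_rows(deltas=[{"dx": 0.1, "dy": -0.8, "dz": 0, "rx": 0, "ry": 0, "rz": 0}, {"dx": 0.2, "dy": -1.5, "dz": 0, "rx": 0, "ry": 0, "rz": 0}])

```text
clock: 13.43
tcp_pos: [0.618, -0.011, 0.0372]
orientation: [1.853, 1.958, -0.471]
contact_force: [0.4, 0.9, 0.8]
grip_width: -0.0001
gripper_force: 0.8
```

Call:
send_rows(deltas=[{"dx": 0.1, "dy": -0.8, "dz": 0, "rx": 0, "ry": 0, "rz": 0}, {"dx": 0.2, "dy": -1.5, "dz": 0, "rx": 0, "ry": 0, "rz": 0}])

```text
clock: 13.6
tcp_pos: [0.6183, -0.0117, 0.0371]
orientation: [1.853, 1.959, -0.47]
contact_force: [-1.5, 4.1, 1.6]
grip_width: 0.0003
gripper_force: 2.2
```

Call:
send_rows(deltas=[{"dx": 0.1, "dy": -0.8, "dz": 0, "rx": 0, "ry": 0, "rz": 0}, {"dx": 0.1, "dy": -1.2, "dz": 0, "rx": 0, "ry": 0, "rz": 0}])

```text
clock: 13.77
tcp_pos: [0.6183, -0.0119, 0.0371]
orientation: [1.853, 1.96, -0.469]
contact_force: [-1.1, 6.4, 2.9]
grip_width: -0.0002
gripper_force: 3.3
```

Both drawers are home, with the stop at the predicted place. Now I'll retreat, straighten the tool, and go over behind the lid.

Call:
send_rows(deltas=[{"dx": -1, "dy": 12, "dz": 0, "rx": 0, "ry": 0, "rz": 0}, {"dx": -4, "dy": 45, "dz": 0, "rx": 0, "ry": 0, "rz": 0}, {"dx": -8, "dy": 80, "dz": 0, "rx": 0, "ry": 0, "rz": 0}, {"dx": -8, "dy": 80, "dz": 35, "rx": 0, "ry": 0, "rz": 0}, {"dx": -8, "dy": 80, "dz": 75, "rx": 0, "ry": 0, "rz": 0}])

```text
clock: 14.18
tcp_pos: [0.6075, 0.0691, 0.1096]
orientation: [1.848, 1.966, -0.479]
contact_force: [1.3, -0.5, 0.4]
grip_width: -0.0
gripper_force: 0.0
```

Call:
send_rows(deltas=[{"dx": 0, "dy": 0, "dz": 40, "rx": 6, "ry": 0.6, "rz": 0}, {"dx": 0, "dy": 0, "dz": 80, "rx": 12, "ry": 1.3, "rz": 0}, {"dx": 0, "dy": 0, "dz": 120, "rx": 18, "ry": 2, "rz": 0}, {"dx": 0, "dy": 0, "dz": 160, "rx": 24, "ry": 2.6, "rz": 0}, {"dx": 0, "dy": 0, "dz": 200, "rx": 29.8, "ry": 3.2, "rz": 0}])

```text
clock: 14.6
tcp_pos: [0.6098, 0.0663, 0.315]
orientation: [2.155, 2.277, 0.002]
contact_force: [1.1, 0.6, -0.6]
grip_width: -0.0001
gripper_force: 0.0
```

Call:
send_rows(deltas=[{"dx": 0, "dy": 0, "dz": 40, "rx": 0, "ry": 0, "rz": 0}, {"dx": 0, "dy": 0, "dz": 80, "rx": 0, "ry": 0, "rz": 0}, {"dx": 0, "dy": 0, "dz": 120, "rx": 0, "ry": 0, "rz": 0}, {"dx": -8, "dy": -38, "dz": 120, "rx": 0, "ry": 0, "rz": 0}, {"dx": -15, "dy": -76, "dz": 120, "rx": 0, "ry": 0, "rz": 0}])

```text
clock: 15.02
tcp_pos: [0.5954, -0.0072, 0.4351]
orientation: [2.146, 2.279, 0.002]
contact_force: [1.0, -1.6, -1.1]
grip_width: -0.0001
gripper_force: 0.0
```

```bash
python3 - <<'E'
from h import *
T=r.grab_frame("scene"); W=pts(T)
o=r.get_obs();print(o["tcp_pos"],o["joints"].round(2),o["contact_force"]);print(R.from_rotvec(o["orientation"]).as_matrix().round(3))
E
```

```text
[ 0.59429884 -0.02001521  0.43326796] [ 0.34  0.27 -0.54  1.45  0.16  1.45 -0.16] [-0.72724288 -6.45745628 -1.31587137]
[[-0.045  0.999  0.005]
 [ 0.999  0.045 -0.014]
 [-0.014  0.004 -1.   ]]
```

Call:
send_rows(deltas=[{"dx": -4, "dy": -40, "dz": 0, "rx": 0, "ry": 0, "rz": 0}, {"dx": -8, "dy": -80, "dz": 0, "rx": 0, "ry": 0, "rz": 0}, {"dx": -12, "dy": -120, "dz": 0, "rx": 0, "ry": 0, "rz": 0}, {"dx": -16, "dy": -160, "dz": 0, "rx": 0, "ry": 0, "rz": 0}, {"dx": -20, "dy": -200, "dz": 0, "rx": 0, "ry": 0, "rz": 0}])

```text
clock: 15.48
tcp_pos: [0.5741, -0.2115, 0.4317]
orientation: [2.156, 2.275, -0.006]
contact_force: [0.6, 0.4, -1.0]
grip_width: 0.0001
gripper_force: 0.0
```

Call:
send_rows(deltas=[{"dx": 0, "dy": -40, "dz": 0, "rx": 0, "ry": 0, "rz": 0}, {"dx": 0, "dy": -80, "dz": 0, "rx": 0, "ry": 0, "rz": 0}, {"dx": 0, "dy": -110, "dz": 0, "rx": 0, "ry": 0, "rz": 0}, {"dx": 0, "dy": -125, "dz": 0, "rx": 0, "ry": 0, "rz": 0}, {"dx": 0, "dy": -125, "dz": 0, "rx": 0, "ry": 0, "rz": 0}])

```text
clock: 15.9
tcp_pos: [0.5735, -0.3392, 0.4304]
orientation: [2.164, 2.268, -0.008]
contact_force: [0.1, -0.0, -1.0]
grip_width: 0.0001
gripper_force: 0.0
```

```bash
python3 - <<'E'
from h import *
T=r.grab_frame("scene"); cv2.imwrite("pics/s5.png",T["frame"][:400,100:600])
o=r.get_obs();print(o["tcp_pos"],o["joints"].round(2),o["contact_force"]);print(R.from_rotvec(o["orientation"]).as_matrix().round(3))
E
```

```text
[ 0.57455885 -0.33589792  0.43091757] [ 0.7   0.39 -0.4   1.29  0.15  1.49  0.37] [-0.34743805  0.93117209 -0.188139  ]
[[-0.051  0.999  0.003]
 [ 0.999  0.051 -0.007]
 [-0.007  0.002 -1.   ]]
```

View pics/s5.png

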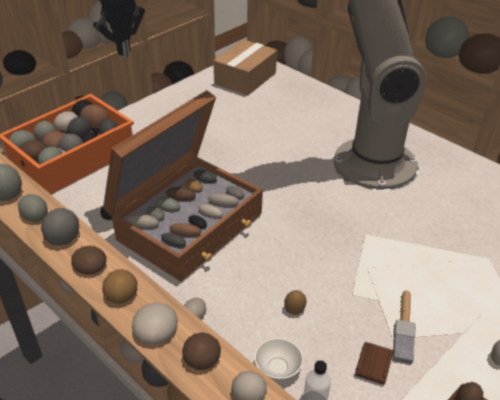

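The view shows both drawers flush (knobs at (247,222) and (207,257)), the lid still up, and the gripper high behind it at (122,40). I'll descend behind the lid's outer face and approach it.

Call:
send_rows(deltas=[{"dx": 0, "dy": 0, "dz": -40, "rx": 0, "ry": 0, "rz": 0}, {"dx": 0, "dy": 0, "dz": -80, "rx": 0, "ry": 0, "rz": 0}, {"dx": 0, "dy": 0, "dz": -115, "rx": 0, "ry": 0, "rz": 0}, {"dx": 0, "dy": 0, "dz": -134, "rx": 0, "ry": 0, "rz": 0}, {"dx": 0, "dy": 0, "dz": -134, "rx": 0, "ry": 0, "rz": 0}])

```text
clock: 16.37
tcp_pos: [0.5733, -0.3308, 0.2928]
orientation: [-2.156, -2.284, 0.006]
contact_force: [-1.0, 0.1, -0.9]
grip_width: 0.0002
gripper_force: 0.0
```

Call:
send_rows(deltas=[{"dx": -2, "dy": 16, "dz": 0, "rx": 0, "ry": 0, "rz": 0}, {"dx": -3, "dy": 32, "dz": 0, "rx": 0, "ry": 0, "rz": 0}, {"dx": -5, "dy": 48, "dz": 0, "rx": 0, "ry": 0, "rz": 0}, {"dx": -7, "dy": 64, "dz": 0, "rx": 0, "ry": 0, "rz": 0}, {"dx": -7, "dy": 70, "dz": 0, "rx": 0, "ry": 0, "rz": 0}])

```text
clock: 16.78
tcp_pos: [0.5691, -0.2597, 0.3002]
orientation: [2.148, 2.278, -0.0]
contact_force: [-0.6, 0.7, 0.2]
grip_width: -0.0
gripper_force: 0.0
```

Call:
send_rows(deltas=[{"dx": -0.3, "dy": 3, "dz": 0, "rx": 0, "ry": 0, "rz": 0}, {"dx": -0.6, "dy": 6, "dz": 0, "rx": 0, "ry": 0, "rz": 0}, {"dx": -0.8, "dy": 8, "dz": 0, "rx": 0, "ry": 0, "rz": 0}])

```text
clock: 17.03
tcp_pos: [0.5675, -0.2569, 0.2984]
orientation: [2.155, 2.273, -0.004]
contact_force: [-0.5, 0.2, 0.3]
grip_width: 0.0
gripper_force: 0.0
```

Call:
send_rows(deltas=[{"dx": -0.3, "dy": 2.5, "dz": 0, "rx": 0, "ry": 0, "rz": 0}, {"dx": -0.5, "dy": 5, "dz": 0, "rx": 0, "ry": 0, "rz": 0}])

```text
clock: 17.2
tcp_pos: [0.5668, -0.2522, 0.298]
orientation: [2.156, 2.273, -0.004]
contact_force: [-0.9, 0.1, -0.5]
grip_width: -0.0001
gripper_force: 0.0
```

Call:
send_rows(deltas=[{"dx": -0.3, "dy": 2.5, "dz": 0, "rx": 0, "ry": 0, "rz": 0}, {"dx": -0.5, "dy": 5, "dz": 0, "rx": 0, "ry": 0, "rz": 0}])

```text
clock: 17.37
tcp_pos: [0.5664, -0.2477, 0.298]
orientation: [2.155, 2.272, -0.005]
contact_force: [0.2, -4.8, -1.3]
grip_width: -0.0003
gripper_force: 1.9
```

Contact came at y≈-0.249, as predicted for a lid angle of 70°. I'll follow the arc about the hinge, 2° per row.

Call:
send_rows(deltas=[{"dx": -0.7, "dy": 6.9, "dz": -1.4, "rx": 0, "ry": 0, "rz": 0}, {"dx": -1.5, "dy": 13.7, "dz": -3, "rx": 0, "ry": 0, "rz": 0}, {"dx": -2.2, "dy": 20.5, "dz": -4.9, "rx": 0, "ry": 0, "rz": 0}, {"dx": -2.9, "dy": 27.1, "dz": -7, "rx": 0, "ry": 0, "rz": 0}, {"dx": -3.7, "dy": 33.8, "dz": -9.4, "rx": 0, "ry": 0, "rz": 0}])

```text
clock: 17.78
tcp_pos: [0.5627, -0.2125, 0.2886]
orientation: [2.154, 2.274, -0.004]
contact_force: [0.9, -4.2, -1.4]
grip_width: -0.0001
gripper_force: 1.7
```

Call:
send_rows(deltas=[{"dx": -0.7, "dy": 6.6, "dz": -2.5, "rx": 0, "ry": 0, "rz": 0}, {"dx": -1.4, "dy": 13, "dz": -5.3, "rx": 0, "ry": 0, "rz": 0}, {"dx": -2.1, "dy": 19.4, "dz": -8.4, "rx": 0, "ry": 0, "rz": 0}, {"dx": -2.8, "dy": 25.5, "dz": -11.6, "rx": 0, "ry": 0, "rz": 0}, {"dx": -3.4, "dy": 31.7, "dz": -15.1, "rx": 0, "ry": 0, "rz": 0}])

```text
clock: 18.2
tcp_pos: [0.5593, -0.1803, 0.2734]
orientation: [2.154, 2.275, -0.003]
contact_force: [0.6, -3.0, 0.3]
grip_width: -0.0
gripper_force: 1.5
```

```bash
python3 - <<'E'
from h import *
T=r.grab_frame("scene"); W=pts(T); cv2.imwrite("pics/s6.png",T["frame"][:400,100:600])
o=r.get_obs();print(o["tcp_pos"],o["joints"].round(2),o["contact_force"]);print(R.from_rotvec(o["orientation"]).as_matrix().round(3))
E
```

```text
[ 0.55903807 -0.17857251  0.27269211] [ 0.56  0.34 -0.46  1.72  0.17  1.12  0.11] [ 0.64806975 -2.08276201 -0.41598296]
[[-0.056  0.998  0.004]
 [ 0.998  0.056 -0.006]
 [-0.007  0.004 -1.   ]]
```

View pics/s6.png

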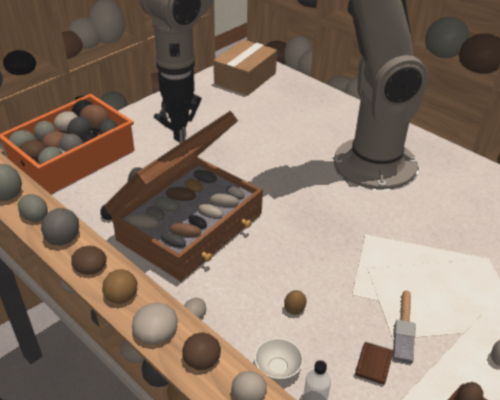

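The view shows the lid following, with the fingertips on the outer face at (180,135). I'll continue the arc.

Call:
send_rows(deltas=[{"dx": -0.6, "dy": 6, "dz": -3.7, "rx": 0, "ry": 0, "rz": 0}, {"dx": -1.3, "dy": 11.8, "dz": -7.6, "rx": 0, "ry": 0, "rz": 0}, {"dx": -1.9, "dy": 17.6, "dz": -11.7, "rx": 0, "ry": 0, "rz": 0}, {"dx": -2.5, "dy": 23.2, "dz": -16, "rx": 0, "ry": 0, "rz": 0}, {"dx": -3.1, "dy": 28.6, "dz": -20.5, "rx": 0, "ry": 0, "rz": 0}])

```text
clock: 18.67
tcp_pos: [0.5563, -0.1514, 0.2528]
orientation: [2.154, 2.275, -0.003]
contact_force: [-0.5, -0.8, 3.4]
grip_width: -0.0001
gripper_force: 1.6
```

Call:
send_rows(deltas=[{"dx": -0.6, "dy": 5.3, "dz": -4.6, "rx": 0, "ry": 0, "rz": 0}, {"dx": -1.1, "dy": 10.3, "dz": -9.5, "rx": 0, "ry": 0, "rz": 0}, {"dx": -1.7, "dy": 15.3, "dz": -14.5, "rx": 0, "ry": 0, "rz": 0}, {"dx": -2.2, "dy": 20.1, "dz": -19.7, "rx": 0, "ry": 0, "rz": 0}, {"dx": -2.7, "dy": 24.7, "dz": -25.1, "rx": 0, "ry": 0, "rz": 0}])

```text
clock: 19.08
tcp_pos: [0.5536, -0.1269, 0.2276]
orientation: [2.154, 2.275, -0.003]
contact_force: [-0.5, -0.5, 3.8]
grip_width: 0.0
gripper_force: 1.5
```

Call:
send_rows(deltas=[{"dx": -0.5, "dy": 4.4, "dz": -5.5, "rx": 0, "ry": 0, "rz": 0}, {"dx": -0.9, "dy": 8.5, "dz": -11.2, "rx": 0, "ry": 0, "rz": 0}, {"dx": -1.4, "dy": 12.5, "dz": -17, "rx": 0, "ry": 0, "rz": 0}, {"dx": -1.8, "dy": 16.3, "dz": -23, "rx": 0, "ry": 0, "rz": 0}, {"dx": -2.2, "dy": 19.9, "dz": -29.1, "rx": 0, "ry": 0, "rz": 0}])

```text
clock: 19.5
tcp_pos: [0.5515, -0.1072, 0.1984]
orientation: [2.154, 2.275, -0.002]
contact_force: [-0.4, 1.1, 3.1]
grip_width: -0.0003
gripper_force: 1.3
```

```bash
python3 - <<'E'
from h import *
T=r.grab_frame("scene"); W=pts(T); cv2.imwrite("pics/s7.png",T["frame"][:400,100:600])
o=r.get_obs();print(o["tcp_pos"],o["joints"].round(2),o["contact_force"])
E
```

```text
[ 0.55092864 -0.10642314  0.19718548] [ 0.46  0.38 -0.48  1.86  0.22  0.95 -0.06] [ 0.37921953  0.36219563 -0.03800622]
```

View pics/s7.png

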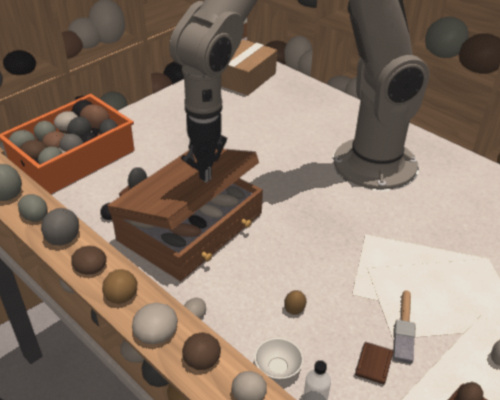

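The lid is at about 20°, with the fingertips on its top face near the front at (207,175). I'll take it more slowly from here.

Call:
send_rows(deltas=[{"dx": -0.2, "dy": 1.7, "dz": -3, "rx": 0, "ry": 0, "rz": 0}, {"dx": -0.4, "dy": 3.4, "dz": -6.2, "rx": 0, "ry": 0, "rz": 0}, {"dx": -0.5, "dy": 5, "dz": -9.3, "rx": 0, "ry": 0, "rz": 0}, {"dx": -0.7, "dy": 6.6, "dz": -12.5, "rx": 0, "ry": 0, "rz": 0}, {"dx": -0.9, "dy": 8.1, "dz": -15.7, "rx": 0, "ry": 0, "rz": 0}])

```text
clock: 19.97
tcp_pos: [0.5505, -0.0998, 0.183]
orientation: [2.154, 2.274, -0.003]
contact_force: [-1.2, 0.9, 3.8]
grip_width: -0.0
gripper_force: 1.2
```

Call:
send_rows(deltas=[{"dx": -0.2, "dy": 1.4, "dz": -3.2, "rx": 0, "ry": 0, "rz": 0}, {"dx": -0.3, "dy": 2.8, "dz": -6.5, "rx": 0, "ry": 0, "rz": 0}, {"dx": -0.4, "dy": 4.1, "dz": -9.7, "rx": 0, "ry": 0, "rz": 0}, {"dx": -0.6, "dy": 5.4, "dz": -13, "rx": 0, "ry": 0, "rz": 0}, {"dx": -0.7, "dy": 6.6, "dz": -16.4, "rx": 0, "ry": 0, "rz": 0}])

```text
clock: 20.38
tcp_pos: [0.5498, -0.0931, 0.1665]
orientation: [2.154, 2.274, -0.003]
contact_force: [-1.0, 0.8, 2.3]
grip_width: 0.0003
gripper_force: 1.1
```

Call:
send_rows(deltas=[{"dx": -0.1, "dy": 1.1, "dz": -3, "rx": 0, "ry": 0, "rz": 0}, {"dx": -0.2, "dy": 2.3, "dz": -6, "rx": 0, "ry": 0, "rz": 0}, {"dx": -0.4, "dy": 3.3, "dz": -9, "rx": 0, "ry": 0, "rz": 0}, {"dx": -0.5, "dy": 4.3, "dz": -12, "rx": 0, "ry": 0, "rz": 0}, {"dx": -0.6, "dy": 5, "dz": -15, "rx": 0, "ry": 0, "rz": 0}])

```text
clock: 20.8
tcp_pos: [0.5492, -0.0883, 0.1516]
orientation: [2.154, 2.274, -0.003]
contact_force: [-0.7, -0.7, 1.0]
grip_width: -0.0001
gripper_force: 1.0
```

Call:
send_rows(deltas=[{"dx": -0.1, "dy": 0.5, "dz": -2, "rx": 0, "ry": 0, "rz": 0}, {"dx": -0.1, "dy": 1, "dz": -4, "rx": 0, "ry": 0, "rz": 0}, {"dx": -0.2, "dy": 1.5, "dz": -6, "rx": 0, "ry": 0, "rz": 0}, {"dx": -0.2, "dy": 2, "dz": -8, "rx": 0, "ry": 0, "rz": 0}, {"dx": -0.3, "dy": 2.4, "dz": -9.5, "rx": 0, "ry": 0, "rz": 0}])

```text
clock: 21.22
tcp_pos: [0.549, -0.0859, 0.1422]
orientation: [2.154, 2.274, -0.003]
contact_force: [0.0, -1.2, 1.6]
grip_width: -0.0001
gripper_force: 0.9
```

Call:
send_rows(deltas=[{"dx": 0, "dy": 0.2, "dz": -1, "rx": 0, "ry": 0, "rz": 0}, {"dx": 0, "dy": 0.4, "dz": -2, "rx": 0, "ry": 0, "rz": 0}, {"dx": -0.1, "dy": 0.6, "dz": -3, "rx": 0, "ry": 0, "rz": 0}, {"dx": -0.1, "dy": 0.8, "dz": -4, "rx": 0, "ry": 0, "rz": 0}, {"dx": -0.1, "dy": 1, "dz": -5, "rx": 0, "ry": 0, "rz": 0}])

```text
clock: 21.63
tcp_pos: [0.5489, -0.0848, 0.1374]
orientation: [2.154, 2.274, -0.003]
contact_force: [-0.6, -1.0, 1.0]
grip_width: 0.0001
gripper_force: 0.8
```

Call:
send_rows(deltas=[{"dx": 0, "dy": 0.1, "dz": -0.8, "rx": 0, "ry": 0, "rz": 0}, {"dx": 0, "dy": 0.2, "dz": -1.6, "rx": 0, "ry": 0, "rz": 0}, {"dx": 0, "dy": 0.3, "dz": -2.4, "rx": 0, "ry": 0, "rz": 0}, {"dx": 0, "dy": 0.4, "dz": -3.2, "rx": 0, "ry": 0, "rz": 0}, {"dx": 0, "dy": 0.4, "dz": -3.6, "rx": 0, "ry": 0, "rz": 0}])

```text
clock: 22.05
tcp_pos: [0.5488, -0.0842, 0.1337]
orientation: [2.154, 2.274, -0.003]
contact_force: [0.1, -0.9, 2.8]
grip_width: 0.0002
gripper_force: 0.9
```

Call:
send_rows(deltas=[{"dx": 0, "dy": 0, "dz": -0.7, "rx": 0, "ry": 0, "rz": 0}, {"dx": 0, "dy": 0, "dz": -1.4, "rx": 0, "ry": 0, "rz": 0}])

```text
clock: 22.22
tcp_pos: [0.5488, -0.0839, 0.1323]
orientation: [2.154, 2.275, -0.003]
contact_force: [-0.3, 0.5, 0.7]
grip_width: 0.0002
gripper_force: 1.0
```

Call:
send_rows(deltas=[{"dx": 0, "dy": 0, "dz": -0.7, "rx": 0, "ry": 0, "rz": 0}, {"dx": 0, "dy": 0, "dz": -1.4, "rx": 0, "ry": 0, "rz": 0}])

```text
clock: 22.38
tcp_pos: [0.5488, -0.0838, 0.1311]
orientation: [2.154, 2.275, -0.003]
contact_force: [-4.2, 1.2, 12.6]
grip_width: 0.0001
gripper_force: 5.9
```

The lid stopped at TCP z = 0.131, which is the shut height, with a rise in force. I'll lift off and look.

Call:
send_rows(deltas=[{"dx": 0, "dy": 0, "dz": 8, "rx": 0, "ry": 0, "rz": 0}, {"dx": 0, "dy": 0, "dz": 35, "rx": 0, "ry": 0, "rz": 0}, {"dx": 0, "dy": 0, "dz": 75, "rx": 0, "ry": 0, "rz": 0}, {"dx": 0, "dy": 0, "dz": 115, "rx": 0, "ry": 0, "rz": 0}, {"dx": 0, "dy": 0, "dz": 155, "rx": 0, "ry": 0, "rz": 0}])

```text
clock: 22.8
tcp_pos: [0.5483, -0.0843, 0.2879]
orientation: [2.154, 2.275, -0.003]
contact_force: [1.6, -0.2, -0.2]
grip_width: 0.0001
gripper_force: 0.0
```

Call:
send_rows(deltas=[{"dx": -15, "dy": 30, "dz": 15, "rx": 0, "ry": 0, "rz": 0}, {"dx": -30, "dy": 60, "dz": 30, "rx": 0, "ry": 0, "rz": 0}, {"dx": -45, "dy": 90, "dz": 45, "rx": 0, "ry": 0, "rz": 0}, {"dx": -60, "dy": 120, "dz": 60, "rx": 0, "ry": 0, "rz": 0}, {"dx": -75, "dy": 150, "dz": 75, "rx": 0, "ry": 0, "rz": 0}])

```text
clock: 23.22
tcp_pos: [0.4727, 0.0668, 0.362]
orientation: [2.154, 2.274, -0.003]
contact_force: [0.3, 0.1, -0.5]
grip_width: -0.0003
gripper_force: 0.0
```

Call:
send_rows(deltas=[{"dx": -15, "dy": 30, "dz": 0, "rx": 0, "ry": 0, "rz": 0}, {"dx": -20, "dy": 45, "dz": 0, "rx": 0, "ry": 0, "rz": 0}, {"dx": -20, "dy": 50, "dz": 0, "rx": 0, "ry": 0, "rz": 0}, {"dx": -20, "dy": 50, "dz": 0, "rx": 0, "ry": 0, "rz": 0}, {"dx": -20, "dy": 50, "dz": 0, "rx": 0, "ry": 0, "rz": 0}])

```text
clock: 23.63
tcp_pos: [0.4543, 0.1145, 0.3609]
orientation: [2.155, 2.273, -0.004]
contact_force: [0.3, -0.8, 0.9]
grip_width: 0.0002
gripper_force: 0.0
```

```bash
python3 - <<'E'
from h import *
f=r.grab_frame("scene"); T=r.grab_frame("top"); cv2.imwrite("pics/c8.png",np.hstack([cv2.resize(f["frame"],(400,300)),cv2.resize(T["frame"],(400,300))]))
W=np.concatenate([pts(T).reshape(-1,3),pts(f).reshape(-1,3)]); h=np.array([.569,-.274,0]); D=W-h; F=D@[-.108,.994,0]; Y=D@[.994,.108,0]
for Q,n in((pts(T),"top"),(pts(f),"scene")):
    D=Q-h; F=D@[-.108,.994,0]; Y=D@[.994,.108,0]
    for a in (.02,.08,.14,.2):
        m=(abs(F-a)<.012)&(abs(Y)<.13)&(Q[...,2]>.05)&(Q[...,2]<.2); print(n,a,m.sum(),np.median(Q[m][:,2]).round(4))
    for s in(-1,1):
        for zr in ((.022,.028),(.045,.054),(.065,.08)):
            m=(F>.19)&(F<.26)&(Y*s>.02)&(Y*s<.13)&(abs(Y*s-.075)>.015)&(Q[...,2]>zr[0])&(Q[...,2]<zr[1]); print(n,s,zr,m.sum(),np.median(F[m]).round(4) if m.sum() else None)
o=r.get_obs();print(o["tcp_pos"],abs(o["qvel"]).max(),o["contact_force"])
E
```

```text
top 0.02 1302 0.1203
top 0.08 1316 0.1202
top 0.14 1329 0.1201
top 0.2 1333 0.1201
top -1 (0.022, 0.028) 8 0.2199
top -1 (0.045, 0.054) 8 0.2198
top -1 (0.065, 0.08) 17 0.2199
top 1 (0.022, 0.028) 9 0.2199
top 1 (0.045, 0.054) 7 0.2199
top 1 (0.065, 0.08) 19 0.2199
scene 0.02 635 0.1183
scene 0.08 656 0.1182
scene 0.14 702 0.1186
scene 0.2 738 0.1184
scene -1 (0.022, 0.028) 36 0.2208
scene -1 (0.045, 0.054) 52 0.2206
scene -1 (0.065, 0.08) 88 0.2206
scene 1 (0.022, 0.028) 41 0.2208
scene 1 (0.045, 0.054) 69 0.2206
scene 1 (0.065, 0.08) 105 0.2204
[0.45442201 0.11388325 0.36062858] 0.00402872058270956 [ 0.16228936 -0.11481575 -0.19138956]
```

View pics/c8.png

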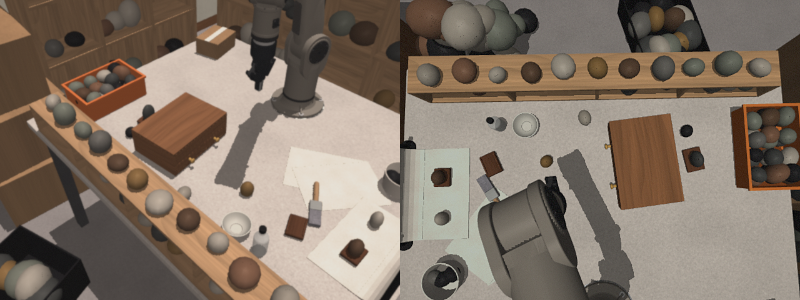

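The picture shows the lid flat and level at 120 mm along its whole depth. Both drawer fronts are flush with the chest face to within 0.5 mm, the stones stand where they were, and the arm is clear and still.

```bash
python3 -c "
from bench import r
print(r.hand_in())"
```

```text
the job is handed in; nothing more can be done
None
```

I pushed both drawers home and eased the lid shut; the lid measures level at 120 mm, the drawer fronts are flush, the bystanders look undisturbed, and I handed the job in at about 24 s with the arm clear (no verdict was returned).

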